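Turn the seal drum until its socket is on top and stand the tall seal in it

ROBOT

A 6-joint arm with a two-finger parallel gripper is mounted at the origin on the work surface. World frame = base frame: x ahead of the robot, y to its left, z up, the work surface at z = 0. Lengths are in m, angles in degrees, forces in N, time in s.
With the tool pointing down it reaches from about 0.375 to 0.9 m from the base axis. Payload 3.1 kg.
Tool frame: the origin (TCP) lies on the centre line of the jaws, within the pads' length; the fingertips stand 25 mm ahead of it and the grasp point (between the pads) lies 6 mm ahead of it; z points along the fingers, y is the line along which they close (so a half turn about z gives the same grasp; the last joint's range is limited). The gripper opens to 87 mm and grips with 3 to 60 N. Pads are 19 mm wide; open, the fingers measure 117 mm over their backs; the gripper's body (75 mm by 190 mm) begins 51 mm behind the grasp point.
Start: joints at [-83.566, 30.224, 82.088, -0, 67.689, -10.227], TCP at [0.179, -0.599, 0.248] pointing down, gripper open.
Joint ranges: [-176.69, 176.69], [-43.24, 126.21], [12.49, 139.97], [-82, 262], [0, 151.66], [-163.58, 163.58]. Speed limits (degrees/s): [159.86, 159.86, 180, 180, 180, 180].

INTERFACE

Orientations are given as a 3x3 rotation matrix whose columns are the frame's x, y, z axes.
In Python, from rig import * gives the robot as it stands.
- The arm moves only by the tool step_arm, never from a script. Its argument "steps" is a list of rows, each a list of 7 numbers: the shift along the tool's x, y, z normalised to -1 to 1, where 1 is 0.3 m, then the turn, a rotation vector about the tool's x, y, z normalised to -1 to 1, where 1 is 45 degrees, then the gripper's target within -1 to 1 (shut at 1, half-way at 0, fully open at -1). A call has 1 to 8 rows; each row is the pose to reach, as a shift and turn from the pose commanded when the call began, along the tool's axes at that moment; what a row does not reach only later rows make up. A row lasts 1/12 s, in which the tool goes at most 41.7 mm and 7.16 degrees, less where a joint would pass 70% of its speed; a pose out of reach is approached as far as the arm can. A call with a number of a shift or a turn outside -1 to 1 is refused whole. A call with a gripper value outside its range is refused whole. The fingers move at their own pace and stop on an object; the grip force is fixed at half the most. Time passes only in rows, so rows that repeat a pose let the fingers close. It gives the time, the measured TCP pose, the force, the opening and the grip force at its end, in the units of the state.
- read_state(): the state, without advancing time (a new reading comes with each control period).
- capture(name): name is "scene" or "side" or "wrist"; returns a dict with "image" (384x512x3 uint8, red, green, blue), "vertical_fov" (degrees; the focal length in pixels is half the picture's height over the tangent of half this angle, whatever the lens; pixels are square), "cx", "cy" (the principal point, pixels), "world_from_camera" (4x4, takes a point from camera to world coordinates); the wrist camera has in their place "T_tool_cam" (4x4, takes a point from camera to tool coordinates, whose origin is the TCP and whose axes are the flange's). Camera axes: x right, y down, z forward; pixel columns grow to the right and rows downward; lengths in m; the calibration is good to about 2 mm. The wrist camera is an equidistant fisheye: a pixel r from the principal point sees the ray r / f radians off the axis. A picture is of the moment at which its call begins: read the wrist's pose just before it. There is no depth.
- hand_in(): hands the job in; it is judged then, once.
The state is a dict: "time_s": time; "joint_positions": joint angles; "qvel": joint speeds; "tau": joint torques, N m; "position": TCP position; "tcp_rot": TCP orientation; "force": force on the tool from outside, world axes, zero at the start; "moment": the same for the moment, N m; "opening": opening from 0.0 (shut) to 1.0 (fully open); "grasp_force": force on a finger pad.
Only numpy, scipy, OpenCV 4.12 (cv2) and the standard library are available. Lean on these libraries where they do the work, as an engineer would, in place of code of your own. Each camera call takes 0.05 s, during which the arm holds its last target. There are 200 camera calls.

TASK

Put the tall square seal away in its wooden drum. The drum's only socket is turned out of sight below: with closed fingertips rub the top of the drum round until the socket faces straight up, let go and leave it still there; then stand the tall square seal upright in the socket, all the way down, and let go. Be gentle with the drum throughout (never load it with more than about 20 N), and do not disturb the other things on the desk.

Things in the scene. Friction and masses are not known exactly. Their poses are not given: they have to be found in the camera images.
- stand: fixed dark wooden cradle; origin under its centre, on the desk. Base 190 (x) x 122 (y) mm; two cheeks 150 mm long, outer faces at y = +-59 mm, tops 150 mm above the desk; front and back boards at x = +-86 mm, 92 mm high. The drum's axle runs along the stand's y. Only the drum's top, above and between the cheeks, can be touched
- drum: light wooden drum, 90 mm along its axle, about 150 mm in diameter: too wide to grasp. Turns both ways without end, slight bearing drag (0.08 N m, 1.1 N at the rim), stays where left. Origin on the axle's middle, y along the axle, z from the axle out through the socket's middle: z up = socket on top. Turning + about y moves the drum's top to the stand's +x. Starts with the socket hidden below
- axle (a point): middle of the drum's axle at rest, 100 mm above the stand's origin. The drum is out of round: its centre lies 5 mm off the axle, in no marked direction, so its highest point rises and falls between 170 and 180 mm above the desk as it turns. The axle is sprung: it does not give under the first 2 to 6 N pressed down, then sinks 1 mm for every 6 N (20 N: about 3 mm)
- socket (a point): middle of the mouth of the drum's only socket, 73.5 mm from the axle: a square hole 25 x 25 mm, sides along the drum's x and y, floor 45 mm from the axle (28 mm deep), in the middle of the drum's length
- seal: the tall square seal: plain grey-brown stone bar 20 x 20 x 70 mm, about 70 g, standing upright; origin at the middle of its underside, z up along it. 42 mm or so of it stick out when it is down in the socket
- round_seal: bystander: round stone seal, 28 mm diameter, 55 mm tall, standing
- squat_seal: bystander: squat square stone seal, 34 x 34 x 34 mm with a small round knob on top (51 mm in all), standing
- paste_tin: bystander: low round white tin, 68 mm diameter, 32 mm high
- mug: bystander: brown mug, 80 mm diameter, 85 mm high
- paperweight: bystander: dark wooden bar 28 x 160 x 16 mm lying on the desk, long side along its y
- water_bottle: bystander: glass bottle, 60 mm diameter, 180 mm high
Mind the look-alikes: they are no part of the job. Leave any purple look-alike of the seal alone.

How it is judged:
By the outcome, as a careful person would: the job done as asked, in the order asked, and still so for the second after the job is handed in, with the robot touching nothing.
It also fails if it takes over 72 s, if anything falls off the work surface, if the arm or the gripper's body presses on something with over 40 N, if the wrist force passes 120 N, or if a joint passes its speed limit or range.

## Working session

There is one attempt and no reset: what is moved stays moved. The work goes in short steps, Python scripts to look and compute and a tool call to move; the robot and the scene stay as the last step left them, time stands still between calls to the robot, and variables do not carry over. Pictures are saved under pics/ and viewed, at most 13 in all, crops included, and the job is handed in when it is done.

Besides the shell and the picture viewer there is one more tool, called after "Emit:" as name(argument=value, ...) on one line, values as JSON. step_arm: Moves the arm, as the interface text tells. Scaled input: -1 to 1 covers 0.3 m each way for a shift and 45 degrees each way for a turn. Its arguments: {"type":"object","properties":{"steps":{"type":"array"}},"required":["steps"]}

```bash
ls; mkdir -p pics
python3 - <<'E'
from rig import *
import cv2,pickle
s=read_state(); print(s)
d={n:capture(n) for n in("scene","side","wrist")}
pickle.dump((s,d),open('c0.pkl','wb'))
for n in d: cv2.imwrite(f'pics/{n}0.png',d[n]['image'][:,:,::-1]); print(n,{k:v for k,v in d[n].items() if k!='image'})
E
```

```text
pics
{'time_s': 0.0, 'joint_positions': array([-8.35661295e+01,  3.02781201e+01,  8.21555230e+01, -1.94941452e-03,
        6.76902013e+01, -1.02287189e+01]), 'qvel': array([ 0.00835075,  0.04740178,  0.03737188,  0.04786073,  0.04183089,
       -0.04597248]), 'tau': array([-1.02501355e-03, -4.40039492e+01, -1.76592636e+01,  6.33795164e-02,
        5.81788807e-02, -1.48799109e-04]), 'position': array([ 0.179137  , -0.59807034,  0.24658545]), 'tcp_rot': array([[ 9.58006255e-01,  2.86747173e-01, -2.73487421e-04],
       [ 2.86747086e-01, -9.58003920e-01,  2.14435007e-03],
       [ 3.52884299e-04, -2.13272250e-03, -9.99997663e-01]]), 'force': array([0.14171484, 0.0285845 , 0.04231669]), 'moment': array([0.03978474, 0.07426729, 0.00037646]), 'grasp_force': 0.0, 'opening': 1.0028302273691152}
scene {'vertical_fov': 57.04798788621129, 'cx': 254.5937141997645, 'cy': 189.79983030659696, 'world_from_camera': array([[ 0.73762212,  0.40672487, -0.53896984,  1.10201452],
       [ 0.67496529, -0.46580638,  0.57222921, -0.57935742],
       [-0.01831573, -0.78587486, -0.61811426,  0.76267975],
     
[... 165 characters left out ...]
mera': array([[-0.91174391, -0.23963506,  0.33361368,  0.13269725],
       [-0.41007284,  0.48408921, -0.77297989,  0.93947559],
       [ 0.0237343 , -0.84156561, -0.53963322,  0.78965077],
       [ 0.        ,  0.        ,  0.        ,  1.        ]])}
wrist {'vertical_fov': 65.70646984690485, 'cx': 258.2230029586975, 'cy': 194.6871977250792, 'T_tool_cam': array([[-3.73957714e-04, -9.69533306e-01, -2.44959240e-01,
         6.71257626e-02],
       [ 9.99999929e-01, -3.73860357e-04, -4.68960459e-05,
        -6.95423135e-05],
       [-4.61132706e-05, -2.44959241e-01,  9.69533377e-01,
        -1.36247344e-01],
       [ 0.00000000e+00,  0.00000000e+00,  0.00000000e+00,
         1.00000000e+00]])}
```

View pics/scene0.png

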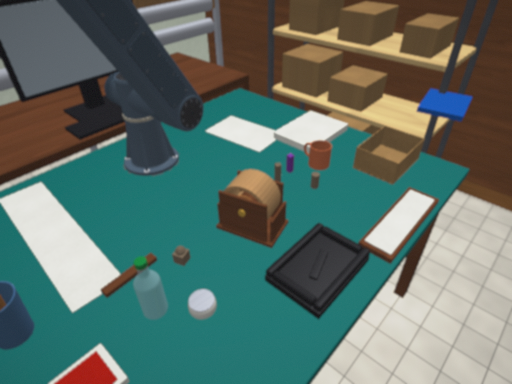

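View pics/side0.png

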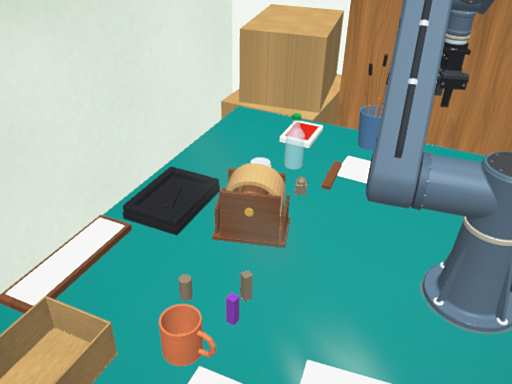

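Scene view: the stand is at about (252,208). Candidates for the seal are the grey-brown bar (278,172), purple bar (290,162), round seal (315,180) and squat seal (181,255). In the side view they are the bar (246,285), purple (233,308) and round (185,287). I choose the grey-brown bar and check it in one close crop.

```bash
cat > h.py <<'E'
import numpy as np,cv2
def ray(c,u,v):
    f=c['image'].shape[0]/2/np.tan(np.radians(c['vertical_fov']/2)); T=c['world_from_camera']
    d=T[:3,:3]@np.array([(u-c['cx'])/f,(v-c['cy'])/f,1]); return T[:3,3],d/np.linalg.norm(d)
def onz(c,u,v,z):
    o,d=ray(c,u,v); return o+d*(z-o[2])/d[2]
def proj(c,p):
    f=c['image'].shape[0]/2/np.tan(np.radians(c['vertical_fov']/2)); T=c['world_from_camera']
    q=T[:3,:3].T@(np.asarray(p)-T[:3,3]); return np.array([c['cx']+f*q[0]/q[2],c['cy']+f*q[1]/q[2]])
def wray(c,s,u,v):
    f=c['image'].shape[0]/2/np.tan(np.radians(c['vertical_fov']/2)); T=c['T_tool_cam']
    x=np.array([u-c['cx'],v-c['cy']]); r=np.hypot(*x); a=r/f
    d=np.array([*(np.sin(a)*x/max(r,1e-9)),np.cos(a)]); R=s['tcp_rot']
    return s['position']+R@T[:3,3], R@T[:3,:3]@d
def wonz(c,s,u,v,z):
    o,d=wray(c,s,u,v); return o+d*(z-o[2])/d[2]
def wproj(c,s,p):
    f=c['image'].shape[0]/2/np.tan(np.radians(c['vertical_fov']/2)); T=c['T_tool_cam']
    q=s['tcp_rot'].T@(np.asarray(p)-s['position']); q=T[:3,:3].T@(q-T[:3,3])
    r=np.hypot(q[0],q[1]); a=np.arctan2(r,q[2]); return np.array([c['cx'],c['cy']])+f*a*q[:2]/r
E
python3 - <<'E'
import pickle,cv2,numpy as np
s,d=pickle.load(open('c0.pkl','rb'))
a=d['scene']['image'][145:250,205:330]; b=d['side']['image'][150:330,165:305]
A=cv2.resize(a,None,fx=3.2,fy=3.2,interpolation=cv2.INTER_CUBIC);B=cv2.resize(b,None,fx=2.8,fy=2.8,interpolation=cv2.INTER_CUBIC)
im=np.zeros((504,800,3),np.uint8); im[:A.shape[0],:400]=A[:, :400]; im[:504,400:792]=B
cv2.imwrite('pics/crop0.png',im[:,:,::-1])
E
```

```text
(no output)
```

View pics/crop0.png

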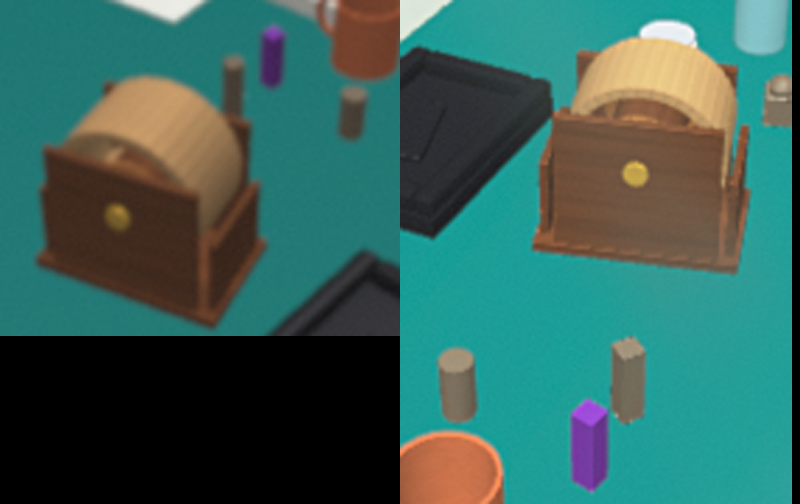

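The crop shows a plain grey-brown square bar with a square top at side px (246,286). The purple twin is at (232,309) and the round seal at (186,287). The stand's base corners are sharp in both views.

Run:
```python
import pickle
from h import *
s,d=pickle.load(open('c0.pkl','rb'))
S,D=d['scene'],d['side']
A=lambda x,y:(205+x/3.2,145+y/3.2); B=lambda x,y:(165+(x-400)/2.8,150+y/2.8)
for t in[(38,263),(212,325),(265,243)]: print('scene base',onz(S,*A(*t),0).round(4))
for t in[(535,248),(738,270),(748,193)]: print('side base',onz(D,*B(*t),0).round(4))
for n,t in dict(knob=(118,216)).items(): print('sc',n,ray(S,*A(*t)))
for n,t,z in[('seal top',(629,347),.07),('seal bottom corner',(627,422),0),('sl',(613,411),0),('sr',(645,412),0),('topL',(613,348),.07),('topR',(644,350),.07),('topB',(631,338),.07),('topF',(626,358),.07),('purp',(590,411),.07),('round',(457,358),.055)]: print(n,onz(D,*B(*t),z).round(4))
for n,t,z in[('seal top sc',(233,62),.07),('round',(353,93),.055),('purp',(272,33),.07)]: print(n,onz(S,*A(*t),z).round(4))
```

```text
scene base [ 0.4753 -0.0877  0.    ]
scene base [ 0.6529 -0.0378  0.    ]
scene base [0.6219 0.0788 0.    ]
side base [0.6236 0.0688 0.    ]
side base [0.4421 0.0164 0.    ]
side base [ 0.4765 -0.0994  0.    ]
sc knob (array([ 1.10201452, -0.57935742,  0.76267975]), array([-0.53793403,  0.51659722, -0.66614885]))
seal top [0.4567 0.2222 0.07  ]
seal bottom corner [0.4529 0.2318 0.    ]
sl [ 0.4681  0.2257 -0.    ]
sr [0.4446 0.2157 0.    ]
topL [0.4674 0.2286 0.07  ]
topR [0.4449 0.2203 0.07  ]
topB [0.4597 0.2123 0.07  ]
topF [0.4536 0.2343 0.07  ]
purp [0.4535 0.2962 0.07  ]
round [0.5786 0.2765 0.055 ]
seal top sc [0.4623 0.2208 0.07  ]
round [0.5826 0.2765 0.055 ]
purp [0.4584 0.2945 0.07  ]
```

Emit:
step_arm(steps=[[0.8, -0.7, -0.2, 0, 0, -1, 1], [0.8, -0.7, -0.2, 0, 0, -1, 1], [0.8, -0.7, -0.2, 0, 0, -1, 1], [0.8, -0.7, -0.2, 0, 0, -1, 1], [0.8, -0.7, -0.2, 0, 0, -1, 1], [0.8, -0.7, -0.2, 0, 0, -1, 1], [0.8, -0.7, -0.2, 0, 0, -1, 1], [0.8, -0.7, -0.2, 0, 0, -1, 1]])

```text
time_s: 0.82
position: [0.3497, -0.3258, 0.3079]
tcp_rot: [[0.473, 0.881, 0.0], [0.881, -0.473, 0.001], [0.001, -0.0, -1.0]]
force: [0.7, 0.9, -0.0]
opening: 0.483
grasp_force: 0.0
```

Emit:
step_arm(steps=[[1, 0.08, 0, 0, 0, -1, 1], [1, 0.08, 0, 0, 0, -1, 1], [1, 0.08, 0, 0, 0, -1, 1], [1, 0.08, 0, 0, 0, -1, 1], [1, 0.08, 0, 0, 0, -1, 1], [1, 0.08, 0, 0, 0, -1, 1], [1, 0.08, 0, 0, 0, -1, 1], [1, 0.08, 0, 0, 0, -1, 1]])

```text
time_s: 1.48
position: [0.5147, -0.0712, 0.3075]
tcp_rot: [[-0.292, 0.956, 0.002], [0.956, 0.292, 0.002], [0.002, 0.002, -1.0]]
force: [0.7, -0.3, 0.5]
opening: 0.008
grasp_force: 0.0
```

```bash
cat > snap.py <<'E'
import sys,pickle,cv2
from rig import *
def snap(tag,names=("wrist",)):
    s=read_state(); d={n:capture(n) for n in names}
    pickle.dump((s,d),open(tag+'.pkl','wb'))
    for n in d: cv2.imwrite(f'pics/{n}_{tag}.png',d[n]['image'][:,:,::-1])
    print(s['time_s'],s['position'].round(4),s['joint_positions'].round(1),s['force'].round(2)); return s,d
if __name__=='__main__': snap(sys.argv[1],sys.argv[2:])
E
python3 snap.py w1 wrist side
```

```text
1.4833 [ 0.5147 -0.0712  0.3075] [-20.3  18.   92.8   0.2  69.2 -37.4] [ 0.69 -0.33  0.49]
```

View pics/wrist_w1.png

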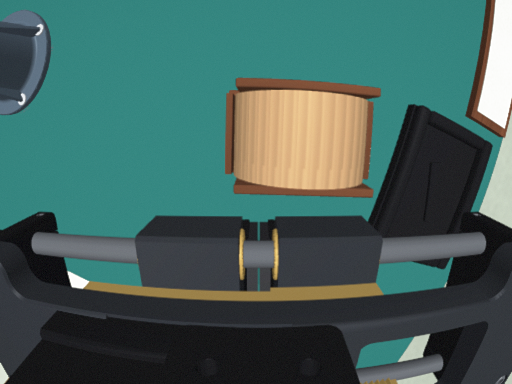

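The wrist view looks down on the drum. The cheek outer top edges run (237,79)–(380,90) on the far side and (235,193)–(372,196) on the near side, and no socket is in sight.

Run:
```python
import pickle
from h import *
s,d=pickle.load(open('w1.pkl','rb'));c=d['wrist']
P=[wonz(c,s,*t,.15)[:2] for t in[(237,79),(380,90),(372,196),(235,193)]]
P=np.array(P);print(P.round(4))
print('centre',P.mean(0).round(4))
for a,b in[(0,1),(3,2),(3,0),(2,1)]:
    v=P[b]-P[a];print(np.hypot(*v).round(4),np.degrees(np.arctan2(v[1],v[0])).round(1))
print(np.degrees(np.arctan2(*s['tcp_rot'][[1,0],1])))
```

```text
[[ 0.4639  0.0273]
 [ 0.6053  0.0652]
 [ 0.635  -0.0437]
 [ 0.4945 -0.0831]]
centre [ 0.5497 -0.0086]
0.1464 15.0
0.1459 15.7
0.1146 105.5
0.1128 105.3
17.00711116075048
```

Emit:
step_arm(steps=[[0.074, 0.104, 0.308, 0, 0, 0.031, 1], [0.074, 0.104, 0.308, 0, 0, 0.031, 1], [0.074, 0.104, 0.308, 0, 0, 0.031, 1], [0.074, 0.104, 0.308, 0, 0, 0.031, 1], [0.074, 0.104, 0.308, 0, 0, 0.031, 1], [0.074, 0.104, 0.308, 0, 0, 0.031, 1]])

```text
time_s: 2.08
position: [0.5363, -0.0475, 0.2163]
tcp_rot: [[-0.262, 0.965, 0.002], [0.965, 0.262, -0.001], [-0.001, 0.001, -1.0]]
force: [-0.2, -1.5, -0.8]
opening: 0.007
grasp_force: 0.0
```

Emit:
step_arm(steps=[[0.02, 0, 0.01, 0, 0, 0, 1], [0.02, 0, 0.02, 0, 0, 0, 1], [0.02, 0, 0.034, 0, 0, 0, 1], [0.02, 0, 0.034, 0, 0, 0, 1], [0.02, 0, 0.034, 0, 0, 0, 1]])

```text
time_s: 2.5
position: [0.5343, -0.0401, 0.205]
tcp_rot: [[-0.263, 0.965, -0.0], [0.965, 0.263, -0.0], [-0.0, -0.0, -1.0]]
force: [-0.4, 0.8, -0.2]
opening: 0.005
grasp_force: 0.0
```

Emit:
step_arm(steps=[[0, 0, 0.002, 0, 0, 0, 1], [0, 0, 0.004, 0, 0, 0, 1], [0, 0, 0.006, 0, 0, 0, 1], [0, 0, 0.008, 0, 0, 0, 1], [0, 0, 0.009, 0, 0, 0, 1], [0, 0, 0.009, 0, 0, 0, 1]])

```text
time_s: 3.0
position: [0.5347, -0.0403, 0.2029]
tcp_rot: [[-0.263, 0.965, 0.001], [0.965, 0.263, -0.001], [-0.001, 0.001, -1.0]]
force: [-1.6, -0.1, 5.2]
opening: 0.006
grasp_force: 2.8
```

Emit:
step_arm(steps=[[0, 0.008, 0, 0, 0, 0, 1], [0, 0.016, 0, 0, 0, 0, 1], [0, 0.024, 0, 0, 0, 0, 1], [0, 0.032, 0, 0, 0, 0, 1], [0, 0.04, 0, 0, 0, 0, 1], [0, 0.05, 0, 0, 0, 0, 1], [0, 0.06, 0, 0, 0, 0, 1], [0, 0.06, 0, 0, 0, 0, 1]])

```text
time_s: 3.67
position: [0.5534, -0.0354, 0.2039]
tcp_rot: [[-0.263, 0.965, 0.004], [0.965, 0.263, -0.001], [-0.002, 0.004, -1.0]]
force: [0.1, 0.9, 9.4]
opening: 0.002
grasp_force: 4.4
```

Emit:
step_arm(steps=[[0, 0.01, -0.002, 0, 0, 0, 1], [0, 0.02, -0.002, 0, 0, 0, 1], [0, 0.03, -0.002, 0, 0, 0, 1], [0, 0.04, -0.002, 0, 0, 0, 1], [0, 0.05, -0.002, 0, 0, 0, 1], [0, 0.06, -0.002, 0, 0, 0, 1], [0, 0.07, -0.002, 0, 0, 0, 1], [0, 0.07, -0.002, 0, 0, 0, 1]])

```text
time_s: 4.33
position: [0.5735, -0.0298, 0.204]
tcp_rot: [[-0.263, 0.965, 0.003], [0.965, 0.263, -0.0], [-0.001, 0.003, -1.0]]
force: [1.3, 0.9, 5.4]
opening: 0.008
grasp_force: 2.7
```

```bash
python3 snap.py w2 wrist side
```

```text
4.3333 [ 0.5735 -0.0298  0.204 ] [-14.1  29.4  92.2   0.   58.3 -29.4] [1.26 0.95 5.43]
```

View pics/wrist_w2.png

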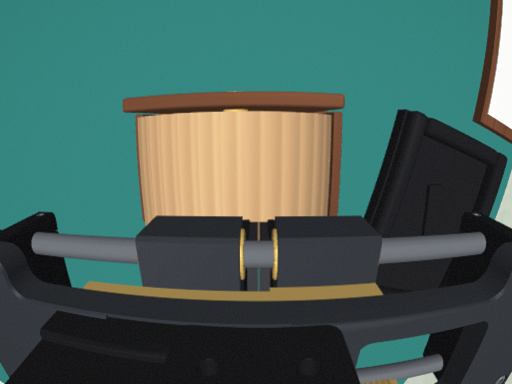

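The drum fills columns 137–332 with plain wood stripes, and no socket shows yet. I'll check where a socket would appear, and track the stripes to see whether the drum turned.

```bash
cat > drum.py <<'E'
from h import *
C=np.array([.5497,-.0086]);A=np.radians(15.6);u=np.array([np.cos(A),np.sin(A)]);v=np.array([-u[1],u[0]])
def pt(xs,ys,z): return np.array([*(C+xs*u+ys*v),z])
def unroll(c,s,R=.075):
    # image over drum angle (columns, 0.5 deg/px, -70..70) and y (rows, -15..45 mm)
    a=np.radians(np.arange(-70,70,.5)); ys=np.arange(-.015,.045,.0005)
    M=np.array([[wproj(c,s,pt(R*np.sin(t),y,.1+R*np.cos(t))) for t in a] for y in ys],np.float32)
    return cv2.remap(c['image'],M[...,0],M[...,1],cv2.INTER_LINEAR)
E
python3 - <<'E'
import pickle
from drum import *
U=[]
for t in('w1','w2'):
    s,d=pickle.load(open(t+'.pkl','rb'));c=d['wrist']
    print(t,[wproj(c,s,pt(0,y,.1735)).round(0) for y in(-.0125,0,.0125,.04)])
    U.append(unroll(c,s)); 
g=[x[40:100].astype(float).mean((0,2)) for x in U]
from scipy.ndimage import gaussian_filter1d as G
g=[x-G(x,8) for x in g]
best=[(np.corrcoef(g[0][60+0:200],g[1][60+k:200+k])[0,1],k*.5) for k in range(-60,81)]
print(sorted(best)[-5:])
cv2.imwrite('pics/unroll.png',np.vstack(U)[:,:,::-1])
E
```

```text
w1 [array([313., 154.]), array([314., 141.]), array([314., 127.]), array([315.,  97.])]
w2 [array([228., 212.]), array([227., 191.]), array([226., 170.]), array([225., 121.])]
[(np.float64(0.8971167782611875), 20.0), (np.float64(0.8984608104093313), 10.5), (np.float64(0.9077928070695297), 30.5), (np.float64(0.9359739674688171), 20.5), (np.float64(0.9485319337232998), 10.0)]
```

Emit:
step_arm(steps=[[0, 0.012, 0, 0, 0, 0, 1], [0, 0.024, 0.001, 0, 0, 0, 1], [0, 0.036, 0.002, 0, 0, 0, 1], [0, 0.048, 0.004, 0, 0, 0, 1], [0, 0.06, 0.006, 0, 0, 0, 1], [0, 0.06, 0.006, 0, 0, 0, 1]])

```text
time_s: 4.93
position: [0.5898, -0.0248, 0.2003]
tcp_rot: [[-0.263, 0.965, -0.0], [0.965, 0.263, 0.0], [0.001, -0.0, -1.0]]
force: [0.2, -0.2, -0.3]
opening: 0.008
grasp_force: 0.0
```

Emit:
step_arm(steps=[[0, 0, -0.04, 0, 0, 0, 1], [0, -0.12, -0.04, 0, 0, 0, 1], [0, -0.23, -0.04, 0, 0, 0, 1], [0, -0.23, -0.03, 0, 0, 0, 1], [0, -0.23, -0.016, 0, 0, 0, 1], [0, -0.23, -0.006, 0, 0, 0, 1], [0, -0.23, -0.002, 0, 0, 0, 1], [0, -0.23, -0.002, 0, 0, 0, 1]])

```text
time_s: 5.6
position: [0.5238, -0.0432, 0.2011]
tcp_rot: [[-0.264, 0.965, 0.0], [0.965, 0.264, 0.0], [0.0, 0.0, -1.0]]
force: [0.6, 0.2, -0.1]
opening: 0.005
grasp_force: 0.0
```

```bash
cat > st.py <<'E'
import sys,pickle
from drum import *
from snap import snap
s,d=snap(sys.argv[1]);c=d['wrist'];q=s['position'][:2]-C
print('xs',(q@u*1e3).round(1),'ys',(q@v*1e3).round(1),'z',(s['position'][2]*1e3).round(1))
cv2.imwrite('pics/u_'+sys.argv[1]+'.png',unroll(c,s)[:,:,::-1])
x=unroll(c,s).astype(float).mean(2); x=x[20:50]  # y -5..10mm
m=x.mean(0); print('brightness per 5deg',[int(m[i:i+10].mean()) for i in range(0,280,10)])
E
python3 st.py w3
```

```text
5.6 [ 0.5238 -0.0432  0.2011] [-16.9  26.3  99.1   0.   54.6 -32.2] [ 0.59  0.22 -0.07]
xs -34.2 ys -26.3 z 201.1
brightness per 5deg [121, 134, 132, 145, 143, 156, 153, 165, 161, 173, 169, 178, 172, 179, 170, 175, 166, 169, 161, 162, 155, 152, 149, 137, 144, 136, 130, 131]
```

Emit:
step_arm(steps=[[0, 0, 0.003, 0, 0, 0, 1], [0, 0, 0.006, 0, 0, 0, 1], [0, 0, 0.008, 0, 0, 0, 1], [0, 0, 0.008, 0, 0, 0, 1]])

```text
time_s: 5.98
position: [0.5235, -0.0435, 0.2]
tcp_rot: [[-0.264, 0.965, 0.001], [0.965, 0.264, -0.001], [-0.001, 0.001, -1.0]]
force: [-0.6, -0.1, 4.5]
opening: 0.009
grasp_force: 2.7
```

Emit:
step_arm(steps=[[0, 0.012, -0.001, 0, 0, 0, 1], [0, 0.024, -0.003, 0, 0, 0, 1], [0, 0.036, -0.0045, 0, 0, 0, 1], [0, 0.048, -0.0055, 0, 0, 0, 1], [0, 0.06, -0.006, 0, 0, 0, 1], [0, 0.07, -0.006, 0, 0, 0, 1], [0, 0.07, -0.006, 0, 0, 0, 1]])

```text
time_s: 6.57
position: [0.545, -0.038, 0.2032]
tcp_rot: [[-0.263, 0.965, 0.004], [0.965, 0.263, -0.001], [-0.002, 0.004, -1.0]]
force: [-1.2, 0.6, 10.7]
opening: 0.005
grasp_force: 5.4
```

Emit:
step_arm(steps=[[0, 0.014, -0.002, 0, 0, 0, 1], [0, 0.028, -0.002, 0, 0, 0, 1], [0, 0.042, -0.002, 0, 0, 0, 1], [0, 0.056, -0.002, 0, 0, 0, 1], [0, 0.07, -0.002, 0, 0, 0, 1], [0, 0.085, -0.002, 0, 0, 0, 1], [0, 0.1, -0.002, 0, 0, 0, 1], [0, 0.1, -0.002, 0, 0, 0, 1]])

```text
time_s: 7.23
position: [0.5742, -0.0297, 0.2031]
tcp_rot: [[-0.263, 0.965, 0.005], [0.965, 0.263, -0.0], [-0.002, 0.004, -1.0]]
force: [1.2, 0.1, 6.9]
opening: 0.004
grasp_force: 3.0
```

```bash
python3 st.py w4
```

```text
7.2333 [ 0.5742 -0.0297  0.2031] [-14.1  29.5  92.2   0.   58.1 -29.4] [1.18 0.14 6.89]
xs 17.9 ys -26.9 z 203.1
brightness per 5deg [81, 81, 100, 164, 172, 171, 161, 170, 169, 179, 175, 185, 180, 189, 180, 187, 175, 182, 170, 175, 163, 165, 155, 151, 149, 135, 142, 137]
```

Emit:
step_arm(steps=[[0, 0, -0.03, 0, 0, 0, 1], [0, -0.1, -0.03, 0, 0, 0, 1], [0, -0.177, -0.03, 0, 0, 0, 1], [0, -0.177, -0.02, 0, 0, 0, 1], [0, -0.177, -0.008, 0, 0, 0, 1], [0, -0.177, 0, 0, 0, 0, 1], [0, -0.177, 0.006, 0, 0, 0, 1], [0, -0.177, 0.006, 0, 0, 0, 1]])

```text
time_s: 7.95
position: [0.5215, -0.0437, 0.1994]
tcp_rot: [[-0.264, 0.965, -0.0], [0.965, 0.264, 0.0], [0.0, -0.0, -1.0]]
force: [0.5, -0.4, 0.2]
opening: 0.003
grasp_force: 0.0
```

```bash
python3 st.py w5
python3 - <<'E'
import cv2,numpy as np
a=cv2.resize(cv2.imread('pics/u_w4.png'),None,fx=2,fy=2);b=cv2.resize(cv2.imread('pics/u_w5.png'),None,fx=2,fy=2)
cv2.imwrite('pics/uu.png',np.vstack([a,b]))
E
```

```text
7.95 [ 0.5215 -0.0437  0.1994] [-17.   26.3  99.5   0.   54.2 -32.3] [ 0.53 -0.45  0.16]
xs -36.6 ys -26.2 z 199.4
brightness per 5deg [64, 120, 149, 163, 162, 148, 152, 163, 160, 171, 168, 178, 172, 180, 170, 177, 167, 172, 163, 165, 159, 152, 157, 144, 141, 149, 150, 150]
```

View pics/uu.png

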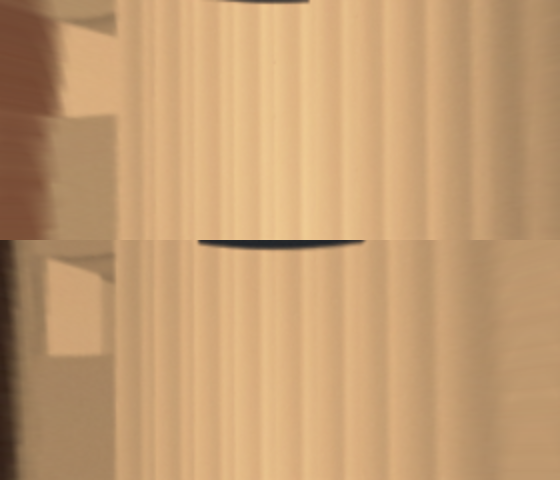

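The unrolled drum shows the socket as the bright quad at columns 48–115 of the lower half. That puts the socket at about −50° (stand −x side), so about +50° is still to go.

Emit:
step_arm(steps=[[0, 0, 0.002, 0, 0, 0, 1], [0, 0, 0.004, 0, 0, 0, 1], [0, 0, 0.006, 0, 0, 0, 1], [0, 0, 0.008, 0, 0, 0, 1], [0, 0, 0.01, 0, 0, 0, 1], [0, 0, 0.01, 0, 0, 0, 1]])

```text
time_s: 8.5
position: [0.521, -0.0439, 0.1971]
tcp_rot: [[-0.263, 0.965, 0.0], [0.965, 0.263, -0.0], [-0.0, 0.0, -1.0]]
force: [-0.3, -0.0, 2.7]
opening: 0.002
grasp_force: 0.9
```

Emit:
step_arm(steps=[[0, 0.01, 0.002, 0, 0, 0, 1], [0, 0.022, 0, 0, 0, 0, 1], [0, 0.034, -0.002, 0, 0, 0, 1], [0, 0.046, -0.003, 0, 0, 0, 1], [0, 0.058, -0.004, 0, 0, 0, 1], [0, 0.07, -0.004, 0, 0, 0, 1], [0, 0.07, -0.004, 0, 0, 0, 1]])

```text
time_s: 9.08
position: [0.543, -0.0384, 0.2003]
tcp_rot: [[-0.263, 0.965, 0.005], [0.965, 0.263, -0.001], [-0.002, 0.004, -1.0]]
force: [-0.9, 0.7, 11.6]
opening: 0.003
grasp_force: 6.1
```

```bash
python3 st.py w6
```

```text
9.0833 [ 0.543  -0.0384  0.2003] [-15.8  27.6  96.7   0.   55.5 -31.1] [-0.93  0.68 11.63]
xs -14.4 ys -26.9 z 200.3
brightness per 5deg [37, 38, 96, 132, 147, 148, 150, 139, 127, 154, 172, 180, 179, 182, 179, 179, 174, 175, 168, 171, 158, 165, 149, 155, 148, 136, 136, 140]
```

Emit:
step_arm(steps=[[0, 0.012, -0.002, 0, 0, 0, 1], [0, 0.024, -0.002, 0, 0, 0, 1], [0, 0.036, -0.002, 0, 0, 0, 1], [0, 0.048, -0.002, 0, 0, 0, 1], [0, 0.06, -0.001, 0, 0, 0, 1], [0, 0.072, -0.001, 0, 0, 0, 1], [0, 0.085, -0.001, 0, 0, 0, 1], [0, 0.085, -0.001, 0, 0, 0, 1]])

```text
time_s: 9.8
position: [0.5682, -0.0314, 0.2004]
tcp_rot: [[-0.263, 0.965, 0.006], [0.965, 0.263, -0.0], [-0.002, 0.006, -1.0]]
force: [0.8, 0.9, 9.5]
opening: 0.007
grasp_force: 4.4
```

```bash
python3 st.py w7
```

```text
9.8 [ 0.5682 -0.0314  0.2004] [-14.4  29.2  93.2   0.1  57.2 -29.7] [0.79 0.94 9.54]
xs 11.7 ys -26.9 z 200.4
brightness per 5deg [83, 81, 56, 48, 134, 150, 161, 167, 170, 157, 123, 99, 94, 161, 185, 185, 181, 180, 174, 175, 165, 169, 154, 162, 146, 143, 149, 139]
```

Emit:
step_arm(steps=[[0, 0, -0.05, 0, 0, 0, 1], [-0.11, -0.04, -0.2, 0, 0, 0, 1], [-0.11, -0.04, -0.3, 0, 0, 0, 1], [-0.11, -0.04, -0.3, 0, 0, 0, 1], [-0.11, -0.04, -0.3, 0, 0, 0, 1], [-0.11, -0.04, -0.3, 0, 0, 0, 1]])

```text
time_s: 10.35
position: [0.5624, -0.0663, 0.2881]
tcp_rot: [[-0.263, 0.965, -0.0], [0.965, 0.263, 0.0], [0.0, -0.0, -1.0]]
force: [-0.7, -0.2, -0.3]
opening: 0.005
grasp_force: 0.0
```

```bash
python3 st.py w8
python3 - <<'E'
import cv2,pickle
from drum import *
s,d=pickle.load(open('w8.pkl','rb'));c=d['wrist']
p=wproj(c,s,pt(0,0,.17)).astype(int);print(p)
im=c['image'][p[1]-75:p[1]+75,p[0]-100:p[0]+100,::-1]
cv2.imwrite('pics/w8c.png',cv2.resize(im,None,fx=4,fy=4,interpolation=cv2.INTER_CUBIC))
E
```

```text
10.35 [ 0.5624 -0.0663  0.2881] [-18.   23.1  87.9   0.   69.1 -33.3] [-0.73 -0.21 -0.28]
xs -3.3 ys -59.0 z 288.1
brightness per 5deg [41, 44, 102, 141, 153, 161, 164, 176, 175, 154, 116, 92, 91, 177, 193, 191, 188, 185, 181, 179, 172, 173, 160, 167, 150, 151, 151, 139]
[261 130]
```

View pics/w8c.png

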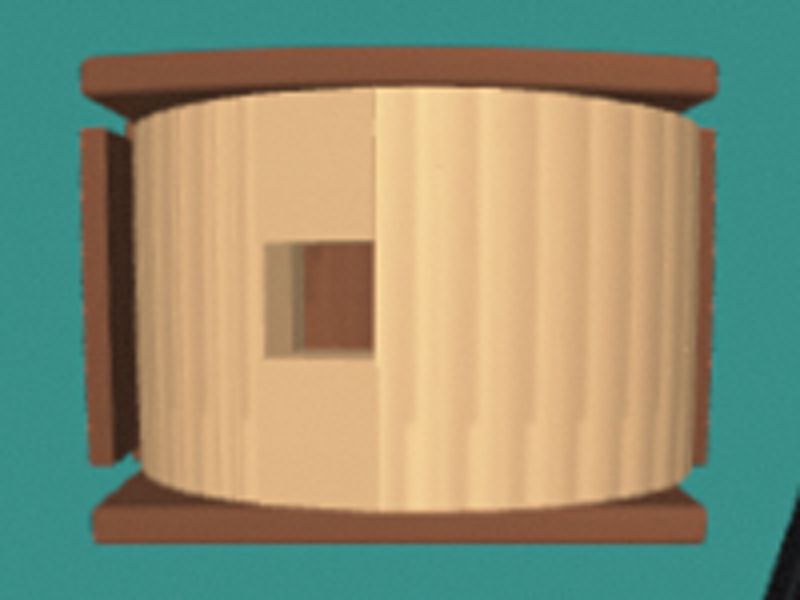

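The socket is clearly visible: crop corners (264,242), (374,240), (374,357) and (264,357), left of the drum's middle. The cheek outer edges are at rows 60 (far) and 543 (near).

```bash
cat > meas.py <<'E'
import pickle
from drum import *
from scipy.optimize import least_squares
def solve(tag,org,k,corn,cheek):
    s,d=pickle.load(open(tag+'.pkl','rb'));c=d['wrist']
    px=lambda t:np.array(org)+np.array(t)/k
    P=np.array([wonz(c,s,*px(t),.15)[:2] for t in cheek])  # fl,fr,nr,nl
    f=P[:2].mean(0);n=P[2:].mean(0); M=P.mean(0)
    print('cheek centre',M.round(4),'sep',np.hypot(*(f-n)).round(4),'len',np.hypot(*(P[1]-P[0])).round(4),np.hypot(*(P[2]-P[3])).round(4),
      'ang',[np.degrees(np.arctan2(w[1],w[0])).round(2) for w in(P[1]-P[0],P[2]-P[3])],'off xs,ys mm',((M-C)@u*1e3).round(1),((M-C)@v*1e3).round(1))
    def r(q):
        a,x0,y0=q;o=[]
        for (sx,sy),t in zip([(-1,1),(1,1),(1,-1),(-1,-1)],corn):
            x,z=sx*.0125,.0735; X=x*np.cos(a)+z*np.sin(a); Z=-x*np.sin(a)+z*np.cos(a)
            o+=list(wproj(c,s,pt(x0+X,y0+sy*.0125,.1+Z))-px(t))
        return o+[ (x0-(M-C)@u)*1000]  # weak tie to the stand
    for tie in(1,):
        z=least_squares(r,[0,0,0]); print('angle',np.degrees(z.x[0]).round(2),'x0,y0 mm',(z.x[1:]*1e3).round(2),'res px',np.round(z.fun,1))
E
python3 - <<'E'
from meas import *
solve('w8',(161,55),4,[(264,242),(374,240),(374,357),(264,357)],[(82,60),(717,62),(706,543),(95,543)])
E
```

```text
cheek centre [ 0.55   -0.0084] sep 0.1156 len 0.1478 0.1482 ang [np.float64(15.19), np.float64(15.24)] off xs,ys mm 0.4 0.1
angle -14.05 x0,y0 mm [0.49 0.52] res px [-0.6 -0.1  0.2 -0.2  0.4  0.2 -0.1  0.   0.1]
```

Emit:
step_arm(steps=[[0.107, -0.019, 0.1, 0, 0, 0, 1], [0.107, -0.019, 0.2, 0, 0, 0, 1], [0.107, -0.019, 0.26, 0, 0, 0, 1], [0.107, -0.019, 0.277, 0, 0, 0, 1], [0.107, -0.019, 0.285, 0, 0, 0, 1], [0.107, -0.019, 0.289, 0, 0, 0, 1], [0.107, -0.019, 0.293, 0, 0, 0, 1], [0.107, -0.019, 0.293, 0, 0, 0, 1]])

```text
time_s: 11.07
position: [0.5493, -0.037, 0.2013]
tcp_rot: [[-0.263, 0.965, 0.001], [0.965, 0.263, 0.0], [-0.0, 0.001, -1.0]]
force: [-1.8, 0.8, 4.0]
opening: 0.007
grasp_force: 1.6
```

Emit:
step_arm(steps=[[0, 0, 0.003, 0, 0, 0, 1], [0, 0.01, 0.004, 0, 0, 0, 1], [0, 0.02, 0.005, 0, 0, 0, 1], [0, 0.03, 0.006, 0, 0, 0, 1], [0, 0.042, 0.007, 0, 0, 0, 1], [0, 0.054, 0.008, 0, 0, 0, 1], [0, 0.062, 0.008, 0, 0, 0, 1], [0, 0.062, 0.008, 0, 0, 0, 1]])

```text
time_s: 11.73
position: [0.5683, -0.0321, 0.1992]
tcp_rot: [[-0.263, 0.965, 0.004], [0.965, 0.263, -0.0], [-0.001, 0.004, -1.0]]
force: [0.4, 3.6, 5.1]
opening: 0.004
grasp_force: 2.6
```

```bash
python3 st.py w9
```

```text
11.7333 [ 0.5683 -0.0321  0.1992] [-14.5  29.4  93.2   0.1  57.2 -29.8] [0.4  3.61 5.07]
xs 11.6 ys -27.6 z 199.2
brightness per 5deg [84, 82, 60, 40, 123, 150, 158, 169, 169, 177, 178, 183, 184, 100, 92, 89, 121, 176, 181, 170, 173, 162, 162, 156, 145, 153, 140, 131]
```

Emit:
step_arm(steps=[[0, 0, -0.05, 0, 0, 0, 1], [-0.11, -0.04, -0.2, 0, 0, 0, 1], [-0.11, -0.04, -0.3, 0, 0, 0, 1], [-0.11, -0.04, -0.3, 0, 0, 0, 1], [-0.11, -0.04, -0.3, 0, 0, 0, 1], [-0.11, -0.04, -0.3, 0, 0, 0, 1], [-0.11, -0.04, -0.3, 0, 0, 0, 1]])

```text
time_s: 12.37
position: [0.5628, -0.067, 0.2865]
tcp_rot: [[-0.263, 0.965, -0.003], [0.965, 0.263, 0.0], [0.001, -0.003, -1.0]]
force: [0.1, -0.2, -0.4]
opening: 0.008
grasp_force: 0.0
```

```bash
python3 st.py w10
python3 - <<'E'
import cv2,pickle
from drum import *
s,d=pickle.load(open('w10.pkl','rb'));c=d['wrist']
p=wproj(c,s,pt(0,0,.17)).astype(int);print(p-[100,75])
im=c['image'][p[1]-75:p[1]+75,p[0]-100:p[0]+100,::-1]
cv2.imwrite('pics/w10c.png',cv2.resize(im,None,fx=4,fy=4,interpolation=cv2.INTER_CUBIC))
E
```

```text
12.3667 [ 0.5628 -0.067   0.2865] [-18.1  23.3  87.8  -0.   69.1 -33.3] [ 0.05 -0.23 -0.44]
xs -3.0 ys -59.8 z 286.5
brightness per 5deg [41, 42, 84, 139, 150, 162, 164, 175, 175, 182, 184, 188, 187, 99, 92, 91, 129, 181, 186, 175, 178, 168, 167, 161, 150, 157, 142, 135]
[161  54]
```

View pics/w10c.png

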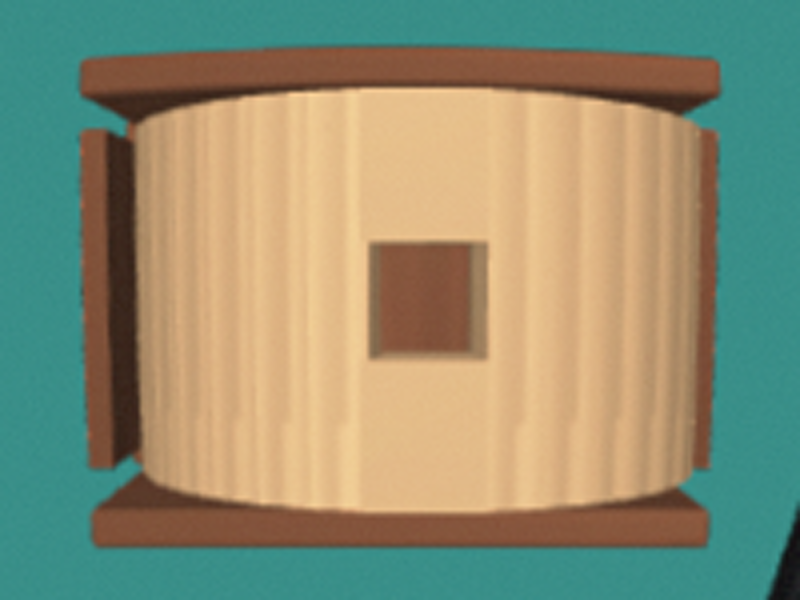

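The socket is now nearly on top, with crop corners (369,242), (488,242), (488,358) and (369,358).

Run:
```python
from meas import *
solve('w10',(161,54),4,[(369,242),(488,242),(488,358),(369,358)],[(82,60),(719,62),(708,546),(93,546)])
```

```text
cheek centre [ 0.55   -0.0084] sep 0.1157 len 0.1475 0.1483 ang [np.float64(15.19), np.float64(15.29)] off xs,ys mm 0.3 0.1
angle 4.35 x0,y0 mm [0.31 0.39] res px [-0.1 -0.4  0.1 -0.3 -0.   0.2  0.1  0.5 -0. ]
```

Emit:
step_arm(steps=[[0.107, 0.028, 0.1, 0, 0, 0, 1], [0.107, 0.028, 0.2, 0, 0, 0, 1], [0.107, 0.028, 0.26, 0, 0, 0, 1], [0.107, 0.028, 0.277, 0, 0, 0, 1], [0.107, 0.028, 0.285, 0, 0, 0, 1], [0.107, 0.028, 0.289, 0, 0, 0, 1], [0.107, 0.028, 0.292, 0, 0, 0, 1], [0.107, 0.028, 0.292, 0, 0, 0, 1]])

```text
time_s: 13.08
position: [0.5643, -0.0344, 0.2014]
tcp_rot: [[-0.263, 0.965, 0.002], [0.965, 0.263, -0.001], [-0.001, 0.002, -1.0]]
force: [0.3, 0.0, 0.0]
opening: 0.007
grasp_force: 0.0
```

Emit:
step_arm(steps=[[0, 0, 0.004, 0, 0, 0, 1], [0, 0, 0.008, 0, 0, 0, 1], [0, 0, 0.01, 0, 0, 0, 1], [0, -0.005, 0.012, 0, 0, 0, 1], [0, -0.01, 0.013, 0, 0, 0, 1], [0, -0.016, 0.014, 0, 0, 0, 1], [0, -0.022, 0.014, 0, 0, 0, 1], [0, -0.022, 0.014, 0, 0, 0, 1]])

```text
time_s: 13.75
position: [0.56, -0.0361, 0.199]
tcp_rot: [[-0.263, 0.965, 0.008], [0.965, 0.263, -0.001], [-0.003, 0.008, -1.0]]
force: [0.8, 0.9, 8.5]
opening: 0.005
grasp_force: 4.4
```

Emit:
step_arm(steps=[[0, 0, -0.05, 0, 0, 0, 1], [-0.11, -0.02, -0.2, 0, 0, 0, 1], [-0.11, -0.02, -0.3, 0, 0, 0, 1], [-0.11, -0.02, -0.3, 0, 0, 0, 1], [-0.11, -0.02, -0.3, 0, 0, 0, 1], [-0.11, -0.02, -0.3, 0, 0, 0, 1], [-0.11, -0.02, -0.3, 0, 0, 0, 1]])

```text
time_s: 14.33
position: [0.5589, -0.0685, 0.2849]
tcp_rot: [[-0.263, 0.965, -0.003], [0.965, 0.263, 0.001], [0.002, -0.003, -1.0]]
force: [0.3, -0.5, 0.1]
opening: 0.005
grasp_force: 0.0
```

```bash
python3 st.py w11
cat > edge.py <<'E'
from meas import *
def corners(tag,thr=None):
    s,d=pickle.load(open(tag+'.pkl','rb'));c=d['wrist'];g=c['image'].astype(float)[:,:,2] # blue
    p=wproj(c,s,pt(0,0,.1735)); x,y=int(round(p[0])),int(round(p[1]))
    g=cv2.resize(g[y-40:y+40,x-40:x+40],None,fx=4,fy=4,interpolation=cv2.INTER_LINEAR)
    o=np.array([x-40,y-40])-.375+0
    m=(g<np.percentile(g,60)*.85).astype(np.uint8); n,l,st,ce=cv2.connectedComponentsWithStats(m)
    st=st[1:];i=np.argmin(np.hypot(*(ce[1:]-160).T)+1e4*(st[:,4]<2000)); b=st[i]; print(tag,b,o)
    L,T,R,B=b[0],b[1],b[0]+b[2],b[1]+b[3]
    return o,[(L,T),(R,T),(R,B),(L,B)]
E
python3 - <<'E'
from edge import *
for t in('w10','w11'):
    o,k=corners(t); solve(t,o,4,k,[(82,60),(719,62),(708,546),(93,546)])
E
```

```text
14.3333 [ 0.5589 -0.0685  0.2849] [-18.4  23.1  88.5   0.   68.7 -33.6] [ 0.3  -0.48  0.07]
xs -7.3 ys -60.2 z 284.9
brightness per 5deg [41, 42, 91, 141, 150, 158, 169, 169, 179, 178, 186, 186, 123, 94, 90, 103, 181, 186, 180, 179, 174, 168, 168, 154, 161, 146, 141, 147]
w10 [  128   100   121   121 14418] [220.625  88.625]
cheek centre [ 0.618  -0.0249] sep 0.1201 len 0.1545 0.161 ang [np.float64(17.57), np.float64(14.41)] off xs,ys mm 61.4 -34.1
angle -43.42 x0,y0 mm [57.27  0.12] res px [ 5.7  1.5 -3.7  1.1 -3.7 -0.7  5.9 -2.  -4.1]
w11 [  104    98   123   122 14641] [225.625  88.625]
cheek centre [ 0.6187 -0.0247] sep 0.1197 len 0.1549 0.1613 ang [np.float64(17.78), np.float64(14.35)] off xs,ys mm 62.1 -34.1
angle -47.52 x0,y0 mm [56.47  0.11] res px [ 7.1  1.8 -4.3  1.3 -4.3 -0.9  7.3 -2.3 -5.6]
```

```bash
sed -i 's/(M-C)@u)\*1000\]/(.0003 if X0 is None else X0))*1000]/; s/corn,cheek)/corn,cheek,X0=None)/' meas.py
python3 - <<'E'
from edge import *
for t in('w10','w11'):
    o,k=corners(t); solve(t,o,4,k,[(82,60),(719,62),(708,546),(93,546)])
E
```

```text
w10 [  128   100   121   121 14418] [220.625  88.625]
cheek centre [ 0.618  -0.0249] sep 0.1201 len 0.1545 0.161 ang [np.float64(17.57), np.float64(14.41)] off xs,ys mm 61.4 -34.1
angle 4.08 x0,y0 mm [0.33 0.6 ] res px [ 0.1  0.2 -0.2  0.3 -0.3 -0.4  0.3 -0.2  0. ]
w11 [  104    98   123   122 14641] [225.625  88.625]
cheek centre [ 0.6187 -0.0247] sep 0.1197 len 0.1549 0.1613 ang [np.float64(17.78), np.float64(14.35)] off xs,ys mm 62.1 -34.1
angle 0.24 x0,y0 mm [0.31 0.64] res px [ 0.2  0.3 -0.3  0.3 -0.3 -0.3  0.4 -0.2  0. ]
```

Socket is at 0.2°, straight up. Next is the seal: I move to a look-down pose near it with the jaws half open.

Emit:
step_arm(steps=[[0.87, -0.2, 0, 0, 0, 0.93, 0], [0.87, -0.2, 0, 0, 0, 0.93, 0], [0.87, -0.2, 0, 0, 0, 0.93, 0], [0.87, -0.2, 0, 0, 0, 0.93, 0], [0.87, -0.2, 0.1, 0, 0, 0.93, 0], [0.87, -0.2, 0.2, 0, 0, 0.93, 0], [0.87, -0.2, 0.28, 0, 0, 0.93, 0], [0.87, -0.2, 0.28, 0, 0, 0.93, 0]])

```text
time_s: 15.05
position: [0.4284, 0.169, 0.1989]
tcp_rot: [[0.445, 0.895, -0.008], [0.895, -0.445, -0.0], [-0.004, -0.007, -1.0]]
force: [-0.1, -0.3, -0.5]
opening: 0.472
grasp_force: 0.0
```

```bash
cat > seal.py <<'E'
import sys,pickle
from h import *
from snap import snap
def topface(tag,z=.07,near=(.459,.2215),show=True):
    s,d=pickle.load(open(tag+'.pkl','rb'));c=d['wrist'];im=c['image']
    p=wproj(c,s,np.array([*near,z])); x,y=[int(round(t)) for t in p]; print('px',p.round(1))
    y0,x0=max(0,y-60),max(0,x-60); cr=im[y0:y+60,x0:x+60]
    return s,c,cr,(x0,y0)
if __name__=='__main__':
    s,d=snap(sys.argv[1]); s,c,cr,o=topface(sys.argv[1])
    print('org',o,s['tcp_rot'].round(3).tolist()); cv2.imwrite('pics/sc_'+sys.argv[1]+'.png',cv2.resize(cr[:,:,::-1],None,fx=5,fy=5,interpolation=cv2.INTER_CUBIC))
E
python3 seal.py s1
```

```text
15.05 [0.4284 0.169  0.1989] [7.600e+00 2.220e+01 1.078e+02 1.000e-01 5.050e+01 3.400e+01] [-0.07 -0.31 -0.55]
px [263.3 127.8]
org (203, 68) [[0.445, 0.895, -0.008], [0.895, -0.445, -0.0], [-0.004, -0.007, -1.0]]
```

View pics/sc_s1.png

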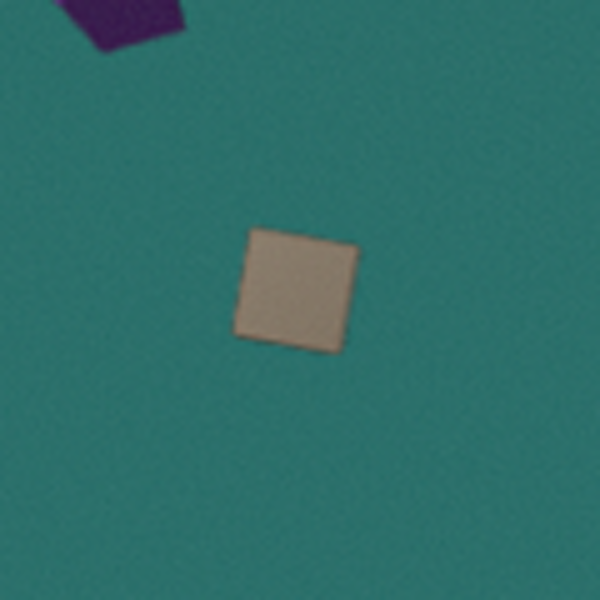

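The grey-brown seal's top face is at crop corners (250,228), (358,246), (340,353) and (234,336). The purple twin is well clear at the upper left.

Run:
```python
import pickle
from h import *
from rig import read_state
s,d=pickle.load(open('s1.pkl','rb'));c=d['wrist']
P=np.array([wonz(c,s,203+x/5-.4,68+y/5-.4,.07)[:2] for x,y in[(250,228),(358,246),(340,353),(234,336)]]);m=P.mean(0)
e=[P[1]-P[0],P[2]-P[1],P[2]-P[3],P[3]-P[0]]
print('c',m.round(4),[np.hypot(*x).round(4) for x in e],[(np.degrees(np.arctan2(x[1],x[0]))%90).round(1) for x in e])
t=read_state();R=t['tcp_rot'];print(t['position'],'toolΔ',(R[:,:2].T@np.array([*(m-t['position'][:2]),0])).round(4),'yaw y',np.degrees(np.arctan2(R[1,1],R[0,1])))
```

```text
c [0.4585 0.2238] [np.float64(0.0193), np.float64(0.0194), np.float64(0.0191), np.float64(0.0195)] [np.float64(54.1), np.float64(54.3), np.float64(54.4), np.float64(55.1)]
[0.42640149 0.16930792 0.19693782] toolΔ [0.063  0.0046] yaw y -26.385040115080383
```

Emit:
step_arm(steps=[[0.21, 0.015, 0, 0, 0, 0.2, 0], [0.21, 0.015, 0, 0, 0, 0.2, 0], [0.21, 0.015, 0.1, 0, 0, 0.2, 0], [0.21, 0.015, 0.2, 0, 0, 0.2, 0], [0.21, 0.015, 0.28, 0, 0, 0.2, 0], [0.21, 0.015, 0.28, 0, 0, 0.2, 0], [0.21, 0.015, 0.28, 0, 0, 0.2, 0], [0.21, 0.015, 0.28, 0, 0, 0.2, 0]])

```text
time_s: 15.77
position: [0.4665, 0.2211, 0.119]
tcp_rot: [[0.582, 0.813, 0.001], [0.813, -0.582, 0.0], [0.001, 0.001, -1.0]]
force: [-0.6, -0.3, 0.3]
opening: 0.5
grasp_force: 0.0
```

Emit:
step_arm(steps=[[0, 0, 0, 0, 0, 0, 0], [0, 0, 0, 0, 0, 0, 0], [0, 0, 0, 0, 0, 0, 0]])

```text
time_s: 16.02
position: [0.4665, 0.2213, 0.1196]
tcp_rot: [[0.582, 0.813, 0.003], [0.813, -0.582, 0.001], [0.002, 0.002, -1.0]]
force: [0.7, -0.2, -0.3]
opening: 0.499
grasp_force: 0.0
```

```bash
python3 snap.py s2 wrist
python3 - <<'E'
import pickle
from h import *
s,d=pickle.load(open('s2.pkl','rb'));c=d['wrist']
R=s['tcp_rot'];print(R.round(3).tolist())
im=c['image'].astype(int)
p=wproj(c,s,np.array([.4585,.2238,.07]));print('pred px',p.round(1))
m=((im[:,:,0]>im[:,:,2]+5)&(im[:,:,0]>im[:,:,1]-5)&(im[:,:,0]>60)).astype(np.uint8)
x,y=p.astype(int)
n,l,st,ce=cv2.connectedComponentsWithStats(m)
for i in range(1,n):
    if st[i,4]>150: print(st[i],ce[i].round(1))
E
```

```text
16.0167 [0.4665 0.2213 0.1196] [ 13.   33.3 104.2  -0.   42.4  48.6] [ 0.67 -0.15 -0.34]
[[0.582, 0.813, 0.003], [0.813, -0.582, 0.001], [0.002, 0.002, -1.0]]
pred px [245.7 227.8]
[  79    0  143   50 5015] [152.7  20.8]
[ 311   41   50   44 1566] [335.6  62.9]
[ 232  191   29   50 1351] [246.4 216.7]
[161 227  17  51 490] [167.8 252.2]
[339 227  17  51 508] [348.5 252.2]
[ 150  257  303   44 3446] [317.  289.8]
[411 334  19  25 231] [420.  346.2]
[401 372  36  12 277] [420.4 379.2]
```

Emit:
step_arm(steps=[[-0.009, -0.027, 0, 0, 0, 0, 0], [-0.009, -0.027, 0.03, 0, 0, 0, 0], [-0.009, -0.027, 0.06, 0, 0, 0, 0], [-0.009, -0.027, 0.06, 0, 0, 0, 0], [-0.009, -0.027, 0.06, 0, 0, 0, 0]])

```text
time_s: 16.48
position: [0.4568, 0.2236, 0.0992]
tcp_rot: [[0.582, 0.813, -0.002], [0.813, -0.582, -0.001], [-0.002, -0.001, -1.0]]
force: [-0.1, 0.1, 0.1]
opening: 0.5
grasp_force: 0.0
```

Emit:
step_arm(steps=[[0.003, 0.004, 0.03, 0, 0, 0, 0], [0.003, 0.004, 0.06, 0, 0, 0, 0], [0.003, 0.004, 0.09, 0, 0, 0, 0], [0.003, 0.004, 0.114, 0, 0, 0, 0], [0.003, 0.004, 0.114, 0, 0, 0, 0], [0.003, 0.004, 0.114, 0, 0, 0, 0]])

```text
time_s: 16.98
position: [0.4585, 0.2235, 0.0652]
tcp_rot: [[0.582, 0.813, -0.002], [0.813, -0.582, -0.0], [-0.001, -0.001, -1.0]]
force: [-0.3, -0.1, 1.1]
opening: 0.502
grasp_force: 0.0
```

Emit:
step_arm(steps=[[0, 0, 0, 0, 0, 0, 0.4], [0, 0, 0, 0, 0, 0, 0.5], [0, 0, 0, 0, 0, 0, 0.6], [0, 0, 0, 0, 0, 0, 1], [0, 0, 0, 0, 0, 0, 1], [0, 0, 0, 0, 0, 0, 1], [0, 0, 0, 0, 0, 0, 1], [0, 0, 0, 0, 0, 0, 1]])

```text
time_s: 17.65
position: [0.4592, 0.2238, 0.0664]
tcp_rot: [[0.582, 0.813, 0.001], [0.813, -0.582, 0.0], [0.0, 0.0, -1.0]]
force: [-0.0, -0.1, 3.4]
opening: 0.225
grasp_force: 29.9
```

Emit:
step_arm(steps=[[0, 0, -0.06, 0, 0, 0, 1], [0, 0, -0.2, 0, 0, 0, 1], [0, 0, -0.33, 0, 0, 0, 1], [0, 0, -0.46, 0, 0, -0.14, 1], [0, 0, -0.6, 0, 0, -0.28, 1], [0, 0, -0.73, 0, 0, -0.42, 1], [0, 0, -0.73, 0, 0, -0.56, 1], [0, 0, -0.73, 0, 0, -0.57, 1]])

```text
time_s: 18.32
position: [0.4601, 0.2241, 0.2877]
tcp_rot: [[0.17, 0.985, 0.006], [0.985, -0.17, 0.001], [0.002, 0.006, -1.0]]
force: [0.2, -1.1, -1.1]
opening: 0.223
grasp_force: 29.9
```

Emit:
step_arm(steps=[[-0.1, 0.06, 0, 0, 0, -0.1, 1], [-0.22, 0.13, 0, 0, 0, -0.2, 1], [-0.34, 0.2, 0, 0, 0, -0.3, 1], [-0.46, 0.27, 0, 0, 0, -0.4, 1], [-0.57, 0.34, 0, 0, 0, -0.5, 1], [-0.66, 0.4, 0, 0, 0, -0.56, 1], [-0.71, 0.427, 0, 0, 0, -0.56, 1], [-0.71, 0.427, 0, 0, 0, -0.56, 1]])

```text
time_s: 18.98
position: [0.5489, -0.012, 0.2827]
tcp_rot: [[-0.256, 0.967, -0.003], [0.967, 0.256, -0.001], [0.0, -0.003, -1.0]]
force: [0.8, 0.1, -1.1]
opening: 0.228
grasp_force: 29.9
```

Emit:
step_arm(steps=[[0, 0, 0, 0, 0, 0, 1], [0, 0, 0, 0, 0, 0, 1], [0, 0, 0, 0, 0, 0, 1]])

```text
time_s: 19.23
position: [0.5473, -0.0068, 0.2841]
tcp_rot: [[-0.264, 0.965, -0.003], [0.965, 0.264, 0.001], [0.002, -0.002, -1.0]]
force: [0.1, 0.3, -0.4]
opening: 0.226
grasp_force: 29.9
```

```bash
cat > rs.py <<'E'
import sys
from drum import *
from rig import read_state
s=read_state();R=s['tcp_rot'];T=np.array([*(C+.0003*u+.0005*v),0]);D=T-s['position'];D[2]=0
print('t',s['time_s'],'pos',s['position'].round(4),'toolΔ mm',(R.T@D*1e3).round(1),'scaled',(R.T@D/.3).round(4),'yaw',np.degrees(np.arctan2(R[1,1],R[0,1])).round(2),'z axis',R[:,2].round(4),'F',s['force'].round(1),'M',s['moment'].round(3),s['opening'].round(3))
E
python3 rs.py; python3 snap.py p1 wrist side scene
```

```text
19.2333 [ 0.5473 -0.0068  0.2841] [-12.4  21.8  90.7   0.   67.6 -27.7] [ 0.09  0.33 -0.35]Traceback (most recent call last):
  File "rs.py", line 5, in <module>
    print('t',s['time_s'],'pos',s['position'].round(4),'toolΔ mm',(R.T@D*1e3).round(1),'scaled',(R.T@D/.3).round(4),'yaw',np.degrees(np.arctan2(R[1,1],R[0,1])).round(2),'z axis',R[:,2].round(4),'F',s['force'].round(1),'M',s['moment'].round(3),s['opening'].round(3))
                                                                                                                                                                                                                                                   ^^^^^^^^^^^^^^^^^^
AttributeError: 'float' object has no attribute 'round'
```

Emit:
step_arm(steps=[[-0.006, 0.007, 0, 0, 0, 0, 1], [-0.006, 0.007, 0.04, 0, 0, 0, 1], [-0.006, 0.007, 0.08, 0, 0, 0, 1], [-0.006, 0.007, 0.113, 0, 0, 0, 1], [-0.006, 0.007, 0.113, 0, 0, 0, 1], [-0.006, 0.007, 0.113, 0, 0, 0, 1], [-0.006, 0.007, 0.113, 0, 0, 0, 1]])

```text
time_s: 19.97
position: [0.5514, -0.0093, 0.2515]
tcp_rot: [[-0.263, 0.965, 0.001], [0.965, 0.263, -0.0], [-0.0, 0.001, -1.0]]
force: [-0.3, -0.7, -1.2]
opening: 0.226
grasp_force: 29.9
```

```bash
sed -i "s/,s\['opening'\].round(3))/,s['opening'])/" rs.py; python3 rs.py; python3 snap.py p2 wrist side scene
python3 - <<'E'
import pickle
from drum import *
s,d=pickle.load(open('p2.pkl','rb'))
def crop(n,p,w,k):
    c=d[n]; x,y=[int(round(t)) for t in p]; return cv2.resize(c['image'][y-w:y+w,x-w:x+w],(k,k),interpolation=cv2.INTER_CUBIC)
P=pt(0,0,.185)
cv2.imwrite('pics/p2c.png',np.hstack([crop('scene',proj(d['scene'],P),40,390),crop('side',proj(d['side'],P),45,390)])[:,:,::-1])
print([proj(d[n],P) for n in('scene','side')])
E
```

```text
t 19.9667 pos [ 0.5514 -0.0093  0.2515] toolΔ mm [ 1.6 -1.1 -0. ] scaled [ 0.0055 -0.0037 -0.    ] yaw 15.27 z axis [ 8.e-04 -2.e-04 -1.e+00] F [-0.3 -0.7 -1.2] M [ 0.041 -0.166 -0.004] 0.22636818644017295
19.9667 [ 0.5514 -0.0093  0.2515] [-12.6  24.3  92.5   0.   63.2 -27.9] [-0.3  -0.68 -1.21]
[array([250.42613002, 176.65396397]), array([252.96396473, 169.93341879])]
```

View pics/p2c.png

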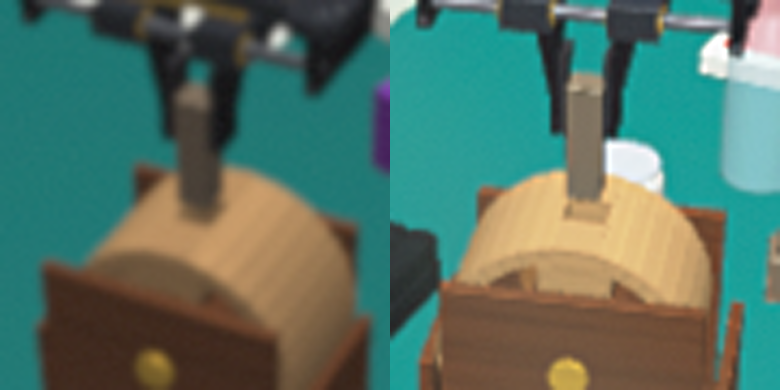

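Both views show the seal upright and right above the socket. I correct the small offset and lower it.

Emit:
step_arm(steps=[[0.004, -0.003, 0, 0, 0, 0, 1], [0.004, -0.003, 0.01, 0, 0, 0, 1], [0.004, -0.003, 0.02, 0, 0, 0, 1], [0.004, -0.003, 0.03, 0, 0, 0, 1], [0.004, -0.003, 0.04, 0, 0, 0, 1], [0.004, -0.003, 0.05, 0, 0, 0, 1], [0.004, -0.003, 0.05, 0, 0, 0, 1], [0.004, -0.003, 0.05, 0, 0, 0, 1]])

```text
time_s: 20.78
position: [0.5496, -0.0084, 0.2358]
tcp_rot: [[-0.263, 0.965, -0.001], [0.965, 0.263, 0.0], [0.0, -0.001, -1.0]]
force: [-0.8, 0.1, -0.1]
opening: 0.224
grasp_force: 29.9
```

```bash
python3 rs.py
```

```text
t 20.7833 pos [ 0.5496 -0.0084  0.2358] toolΔ mm [ 0.3  0.3 -0. ] scaled [ 0.001   0.0011 -0.    ] yaw 15.26 z axis [-8.e-04  2.e-04 -1.e+00] F [-0.8  0.1 -0.1] M [ 0.064 -0.158 -0.002] 0.22440004185614967
```

Emit:
step_arm(steps=[[0.001, 0.001, 0.006, 0, 0, 0, 1], [0.001, 0.001, 0.012, 0, 0, 0, 1], [0.001, 0.001, 0.018, 0, 0, 0, 1], [0.001, 0.001, 0.024, 0, 0, 0, 1], [0.001, 0.001, 0.03, 0, 0, 0, 1], [0.001, 0.001, 0.036, 0, 0, 0, 1], [0.001, 0.001, 0.04, 0, 0, 0, 1], [0.001, 0.001, 0.04, 0, 0, 0, 1]])

```text
time_s: 21.45
position: [0.5502, -0.0081, 0.2239]
tcp_rot: [[-0.263, 0.965, 0.0], [0.965, 0.263, 0.0], [0.0, 0.0, -1.0]]
force: [0.2, -0.2, -1.7]
opening: 0.231
grasp_force: 29.9
```

Emit:
step_arm(steps=[[0, 0, 0.006, 0, 0, 0, 1], [0, 0, 0.012, 0, 0, 0, 1], [0, 0, 0.018, 0, 0, 0, 1], [0, 0, 0.024, 0, 0, 0, 1], [0, 0, 0.03, 0, 0, 0, 1], [0, 0, 0.035, 0, 0, 0, 1], [0, 0, 0.035, 0, 0, 0, 1], [0, 0, 0.035, 0, 0, 0, 1]])

```text
time_s: 22.12
position: [0.55, -0.0081, 0.2134]
tcp_rot: [[-0.263, 0.965, -0.0], [0.965, 0.263, 0.0], [0.0, -0.0, -1.0]]
force: [0.8, -0.8, -1.9]
opening: 0.226
grasp_force: 29.9
```

Emit:
step_arm(steps=[[0, 0, 0.003, 0, 0, 0, 1], [0, 0, 0.005, 0, 0, 0, 1], [0, 0, 0.007, 0, 0, 0, 1], [0, 0, 0.008, 0, 0, 0, 1], [0, 0, 0.008, 0, 0, 0, 1]])

```text
time_s: 22.53
position: [0.55, -0.0081, 0.2112]
tcp_rot: [[-0.263, 0.965, 0.0], [0.965, 0.263, 0.0], [0.0, 0.0, -1.0]]
force: [0.5, 0.9, -0.0]
opening: 0.227
grasp_force: 29.9
```

```bash
python3 rs.py
```

```text
t 22.5333 pos [ 0.55   -0.0081  0.2112] toolΔ mm [ 0.1 -0.1 -0. ] scaled [ 0.0003 -0.0004 -0.    ] yaw 15.27 z axis [ 0.  0. -1.] F [ 0.5  0.9 -0. ] M [ 0.055 -0.308  0.056] 0.22711462586331624
```

Force is just starting to rise. I lower slightly further to seat it.

Emit:
step_arm(steps=[[0, 0, 0.002, 0, 0, 0, 1], [0, 0, 0.003, 0, 0, 0, 1], [0, 0, 0.004, 0, 0, 0, 1], [0, 0, 0.004, 0, 0, 0, 1]])

```text
time_s: 22.87
position: [0.5501, -0.0081, 0.2106]
tcp_rot: [[-0.263, 0.965, 0.0], [0.965, 0.263, -0.0], [-0.0, 0.0, -1.0]]
force: [0.7, -0.4, 4.8]
opening: 0.226
grasp_force: 29.9
```

Emit:
step_arm(steps=[[0, 0, 0, 0, 0, 0, 0.5], [0, 0, 0, 0, 0, 0, 0.4], [0, 0, 0, 0, 0, 0, 0.2], [0, 0, 0, 0, 0, 0, 0.1], [0, 0, 0, 0, 0, 0, 0], [0, 0, 0, 0, 0, 0, 0], [0, 0, 0, 0, 0, 0, 0]])

```text
time_s: 23.45
position: [0.5499, -0.0081, 0.2099]
tcp_rot: [[-0.263, 0.965, -0.0], [0.965, 0.263, 0.0], [0.0, -0.0, -1.0]]
force: [0.1, -0.1, 0.0]
opening: 0.487
grasp_force: 0.0
```

Emit:
step_arm(steps=[[0, 0, -0.05, 0, 0, 0, 0], [0, 0, -0.15, 0, 0, 0, 0], [0, 0, -0.25, 0, 0, 0, 0], [0, 0, -0.3, 0, 0, 0, 0], [-0.2, 0, -0.38, 0, 0, 0, 0], [-0.2, 0, -0.38, 0, 0, 0, 0], [-0.2, 0, -0.38, 0, 0, 0, 0], [-0.2, 0, -0.38, 0, 0, 0, 0]])

```text
time_s: 24.12
position: [0.5661, -0.0669, 0.3244]
tcp_rot: [[-0.261, 0.965, 0.001], [0.965, 0.261, 0.0], [-0.0, 0.001, -1.0]]
force: [-0.2, -0.4, -0.0]
opening: 0.504
grasp_force: 0.0
```

```bash
python3 rs.py; python3 snap.py f wrist side scene
python3 - <<'E'
import pickle
from drum import *
s,d=pickle.load(open('f.pkl','rb'));c=d['wrist']
# predicted seal top px if seated (z=.215), and grey blob centroid near it
p=wproj(c,s,pt(.0003,.0005,.215));print('pred top',p.round(1),'if 3mm high',wproj(c,s,pt(.0003,.0005,.218)).round(1))
for n in('side','scene'):
    cc=d[n]; P=[proj(cc,pt(.0003,.0005,z)).round(1) for z in(.145,.1735,.215,.225)];print(n,P)
g=cv2.cvtColor(c['image'],cv2.COLOR_RGB2HSV); x,y=p.astype(int)
print(c['image'][y,x-24:x+25:4].tolist())
m=(cv2.inRange(g,(5,20,50),(25,90,190)))[y-40:y+40,x-40:x+40]
n,l,st,ce=cv2.connectedComponentsWithStats(m)
for i in range(1,n):
    if st[i,4]>100: print(st[i],(ce[i]+[x-40,y-40]).round(1))
E
```

```text
t 24.1167 pos [ 0.5661 -0.0669  0.3244] toolΔ mm [61.  -0.3 -0. ] scaled [ 0.2034 -0.001  -0.    ] yaw 15.15 z axis [ 1.e-03  1.e-04 -1.e+00] F [-0.2 -0.4 -0. ] M [-0.025 -0.088 -0.002] 0.5042160495283595
24.1167 [ 0.5661 -0.0669  0.3244] [-18.   21.3  84.6   0.   74.  -33.1] [-0.18 -0.38 -0.01]
pred top [257.1 127.9] if 3mm high [257.  127.9]
side [array([252.5, 183.8]), array([252.7, 174. ]), array([253.1, 159.4]), array([253.2, 155.7])]
scene [array([251. , 187.9]), array([250.7, 179.9]), array([250.3, 167.7]), array([250.2, 164.6])]
[[236, 200, 147], [226, 186, 135], [239, 202, 149], [147, 118, 85], [173, 156, 136], [172, 156, 136], [171, 155, 135], [170, 154, 134], [170, 154, 133], [164, 148, 128], [234, 197, 143], [225, 182, 133], [237, 199, 145]]
[ 30  30  24  24 554] [258.5 129. ]
```

Run:
```python
import pickle
from drum import *
s,d=pickle.load(open('f.pkl','rb'))
w=d['wrist']['image'][58:198,187:327]; sd=d['side']['image'][120:260,183:323]
f=lambda a:cv2.resize(a,(395,395),interpolation=cv2.INTER_CUBIC)
cv2.imwrite('pics/fc.png',np.hstack([f(w),f(sd)])[:,:,::-1])
```

```text
(no output)
```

View pics/fc.png

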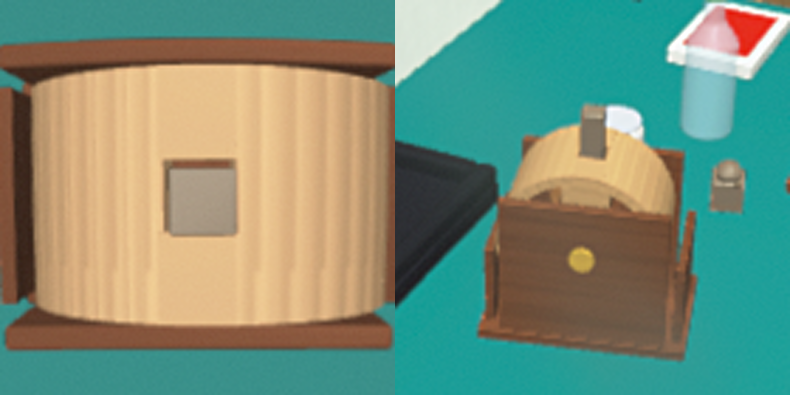

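The seal stands upright in the socket. Its top is at side px (253,159), against 159.4 predicted for fully seated, and the bystanders in view (tin, bottle, squat seal) still stand.

```bash
python3 -c "
from rig import *
print(hand_in())"
```

```text
the job is handed in; nothing more can be done
None
```

The drum was rubbed round until its socket faced straight up (measured at about 0.2°), then the seal was stood fully down in it and released; the highest drum load read was 11.6 N at about 24 s on the clock, and the job is handed in.

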